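Brace a glaze jar in the crank clamp and unscrew its tight cap

ROBOT

A 6-joint arm with a two-finger parallel gripper is mounted at the origin on the work surface. World frame = base frame: x ahead of the robot, y to its left, z up, the work surface at z = 0. Lengths are in mm, angles in rad, forces in N, time in s.
With the tool pointing down it reaches from about 150 to 775 mm from the base axis. Payload 6.1 kg.
Tool frame: the origin (TCP) lies at the very end of the fingers, on their centre line; the grasp point (between the pads) lies 19 mm behind it; z points along the fingers, y is the direction in which the jaws open and shut (so a half turn about z gives the same grasp; the last joint's range is limited). The gripper opens to 85 mm and grips with 20 to 120 N. Pads are 22 mm wide; open, the fingers measure 114 mm over their backs; the gripper's body (76 mm by 85 mm) begins 54 mm behind the grasp point. The pads swing forward as they close: fully open they stand 13 mm farther back than shut.
Start: joints at [0, 0.126, -0.04, 1.405, 0, 1.571], TCP at [524.984, -0, 231.295] pointing down, gripper open.
Joint ranges: [-2.72, 2.72], [-0.95, 1.95], [-1.27, 1.35], [-1.78, 2.02], [-1.46, 1.47], [-3.14, 3.14]. Speed limits (rad/s): [2.39, 2.39, 3.01, 3.14, 3.14, 3.14].

INTERFACE

Orientations are given as a unit quaternion [w, x, y, z].
In Python, from station import robot, viewer, workorder, outline_of gives the robot as it stands. The module is installed in compiled form; this text tells all that it offers.
- The arm moves only by the tool step_arm, never from a script. Its argument "targets" is a list that holds one entry, the list of rows, each a list of 6 numbers: the shift along the tool's x, y, z in m, then the turn, a rotation vector about the tool's x, y, z in rad. In form: [[[dx, dy, dz, rx, ry, rz], ...]]. A call has 1 to 5 rows; each row shifts and turns the commanded pose from where the row before left it, along the tool's axes as they then stand; what a row does not reach is not made up. A row lasts 1/8 s, in which the tool goes at most 62.5 mm and 10.7 degrees, less where a joint would pass 70% of its speed; a pose out of reach is approached as far as the arm can. A call with a gripper value outside its range is refused whole. "claw" is the opening, from 0 (shut) to 1 (fully open), set as the call begins (left out, the last holds). The fingers move at their own pace and stop on an object; "grip_force" is the grip in N (left out, the last holds). Time passes only in rows, so rows that do not move let the fingers close. It gives the time, the measured TCP pose, the force and the opening at its end, in the units of the state.
- robot.observe(): the state, without advancing time (a new reading comes with each control period).
- viewer.read_camera(name): name is "scene" or "side" or "wrist"; returns the picture (400x640x3 uint8, red, green, blue); there is no depth.
- viewer.camera_info(name): a dict with "mtx" (3x3 intrinsics, pixels), "R" (3x3) and "t" (3): a world point X has camera coordinates R X + t; the wrist camera has in their place "mount" (4x4, takes a point from camera to tool coordinates, whose origin is the TCP and whose axes are the flange's). Camera axes: x right, y down, z forward; pixel columns grow to the right and rows downward; lengths in mm; the calibration is good to about 2 mm. A picture is of the moment at which its call begins: read the wrist's pose just before it. camera_info takes no time and is no camera call.
- workorder.close_job(): hands the job in, once; it reports no verdict.
Trained networks look in the newest picture that a camera, given by its name, has taken for a name from the list of things; names that differ only in an ending like _2 or _b are one class to them, and where a whole thing is asked for, a point or a joint stands for the part that bears it (a point fixed in the world has none). Each returns a list of dicts, best first, with "p" (0 to 1); they miss things now and then, are a little off and sometimes report something else, mostly with a low value. They report only what shows in the picture. A call takes as long as a camera call.
- outline_of(name, camera): "region" (400x640 bool, what is visible of it) and "location" ([column, row] in pixels, amid what is visible of it).
The state is a dict: "time_s": time; "joint_pos": joint angles; "joint_velocities": joint speeds; "joint_torque": joint torques, N m; "position": TCP position; "tool_rot": TCP orientation; "ft_force": force on the tool from outside, world axes, zero at the start; "ft_torque": the same for the moment, N m; "gripper_width": finger opening in mm.
Only numpy, scipy, OpenCV 4.12 (cv2) and the standard library are available. Lean on these libraries where they do the work, as an engineer would, in place of code of your own. Each camera call takes 0.05 s, during which the arm holds its last target. There are 200 camera calls.

TASK

Brace the glaze jar by cranking the bench clamp's red handle clockwise, a few full turns, until the crank comes to its stop and the jaws hold the jar firmly. Then unscrew the tight yellow cap counter-clockwise only until its threads let go, lift it straight up and finish while still holding it level in the gripper, over the jar and one to three centimetres clear of its mouth. The jar stays standing in the closed clamp, and the other things on the bench are left where they are.

Things in the scene. Friction and masses are not known exactly. Their poses are not given: they have to be found in the camera images.
- clamp: Green and grey jar clamp bolted down; place and yaw vary. Grey bed 130 (x) x 340 (y) x 12 mm; origin under its centre. Along its y axis: fixed V jaw at +y, sliding jaw coming from -y; the clamped jar ends at x = 0, y = +85 mm. Jaws end below 62 mm above the bench. Green gear housing 85 x 85 mm, 95 mm tall, centred at y = -100 mm, crank on top.
- jaw: Sliding jaw of the clamp (green back, black rubber V pad on springs, 8 N per mm). It moves along the clamp's +y by 1 mm per rad of the crank (about 6.3 mm a turn). Its origin moves with it, on the bed's centre line: at y = 75 mm in the clamp's frame when joint crank reads 0.
- crank (a joint): Crank angle, rad, growing clockwise seen from above, which closes the clamp. Starts anywhere from -2.8 to 0. The pad meets the seated jar at about 10, then grips 8 N harder per rad; hard stop at 16 (about 48 N): 2.5 to 3 turns in all. At 0 the arm points along the clamp's +x. Takes 2 to 4 N at the handle; stays where it is left.
- crank_axis (a point): Fixed point on the crank's vertical axis, 137 mm above the bench, level with crank_grip.
- crank_grip (a point): Where to grip the red crank handle, on its axis, 137 mm above the bench: an upright cylinder, 22 mm in diameter, from 113 to 155 mm above the bench, 45 mm from the crank's axis. It spins freely on its pin, so a gripper can hold it without turning while leading it round. The steel crank arm is below it, top at 111 mm. Position only; ignore its orientation.
- jar: White plastic glaze jar with a blue band, 76 mm in diameter up to 74 mm, shoulder narrowing to 44 mm at 84 mm, mouth at 112 mm above its underside; 0.35 to 0.7 kg. Origin at its underside's centre, z up. Stands loose on the clamp's bed between the open jaws, any yaw. On the shoulder: a red mark at its +x, a green mark 77 deg counter-clockwise from it.
- jar_mouth (a point): Centre of the jar's mouth (top rim), 112 mm above the jar's underside.
- cap: Yellow screw cap, 56 mm in diameter, 26 mm tall, 40 g, a red line on top along its +x. Origin at the centre of its lower rim, z up; tight, this is 92 mm above the jar's underside (8 mm above the neck's foot) and its x axis agrees with the jar's (red line over red mark). It must rise 20 mm to clear the mouth.
- cap_top (a point): Centre of the cap's top. The thread: three lugs under three short ramps. Turned counter-clockwise seen from above the cap is stiff at first (some 0.4 to 0.6 N m, then 0.2, more than an unbraced jar resists), rises about 2 mm and is free to lift from 66 to 95 deg, best at 77 deg (1.34 rad), red line over the green mark; near 100 deg the lugs meet a stop.
- cap_mark (a point): Outer end of the red line on the cap's top, 27 mm from its axis along the cap's +x.
- pot_green: Bystander: small closed white pot with a green band, 60 mm wide, 85 mm tall; origin under its centre.
- pot_red: Bystander: small closed white pot with a red-brown band, 60 mm wide, 85 mm tall; origin under its centre.
- bowl: Bystander: white bowl, 110 mm wide, 50 mm tall; origin under its centre.
- mug: Bystander: white mug, 76 mm wide, 85 mm tall; origin under its centre.
- vase: Bystander: white vase, 76 mm wide, 100 mm tall; origin under its centre.
- brush: Bystander: glaze brush lying flat; origin under its middle.
- rabbit: Bystander: white rabbit figurine, 56 mm wide, 95 mm tall; origin under its centre.

How it is judged:
By the outcome, as a careful person would: the job done as asked, in the order asked, and still so for the second after the job is handed in, while the arm keeps its last pose, push and grip.
It also fails if it takes over 72 s, if anything falls off the work surface, if the arm or the gripper's body presses on something with over 40 N, if the wrist force passes 120 N, or if a joint passes its speed limit or range.

## Working session

There is one attempt and no reset: what is moved stays moved. The work goes in short steps, Python scripts to look and compute and a tool call to move; the robot and the scene stay as the last step left them, time stands still between calls to the robot, and variables do not carry over. Pictures are saved under pics/ and viewed, about 8 in all and at most 12, crops included, and the job is handed in when it is done.

Besides the shell and the picture viewer there is one more tool, called as name([rows], argument=value, ...), one row to a line, values as JSON. step_arm: Moves the arm, as the interface text tells. Its arguments: {"type":"object","properties":{"targets":{"type":"array"},"claw":{"type":"number"},"grip_force":{"type":"number"}},"required":["targets"]}

```bash
mkdir -p pics
cat > h.py <<'E'
import numpy as np, cv2
from scipy.spatial.transform import Rotation as Ro
from station import robot, viewer, workorder, outline_of
def cam(n):
    i=viewer.camera_info(n); K=np.array(i['mtx'])
    if n=='wrist':
        s=robot.observe(); q=s['tool_rot']; M=np.array(i['mount'])
        T=np.eye(4);T[:3,:3]=Ro.from_quat([q[1],q[2],q[3],q[0]]).as_matrix();T[:3,3]=s['position']
        W=np.linalg.inv(T@M); return K,W[:3,:3],W[:3,3]
    return K,np.array(i['R']),np.array(i['t'])
def ray(c,px):
    K,R,t=c; d=R.T@np.linalg.inv(K)@np.array([px[0],px[1],1.]); return -R.T@t,d/np.linalg.norm(d)
def atz(c,px,z):
    o,d=ray(c,px); return o+d*(z-o[2])/d[2]
def tri(rs):
    A=0;b=0
    for o,d in rs: P=np.eye(3)-np.outer(d,d);A=A+P;b=b+P@o
    return np.linalg.solve(A,b)
def proj(c,X):
    K,R,t=c; p=K@(R@np.array(X,float)+t); return p[:2]/p[2]
def snap(n,f):
    c=cam(n); im=viewer.read_camera(n); cv2.imwrite('pics/'+f,im[:,:,::-1]); return c,im
E
python3 - <<'E'
from h import *
np.set_printoptions(precision=1,suppress=True)
names='crank_grip cap_top cap_mark jar cap jaw clamp jar_mouth crank pot_green pot_red bowl mug vase brush rabbit'.split()
C={}
for n in ['scene','side']:
    C[n],_=snap(n,n+'0.png')
    for k in names:
        try:
            r=outline_of(k,n)
            print(n,k,[(round(x['p'],2),np.round(x['location']).tolist(),int(x['region'].sum())) for x in r[:2]])
        except Exception as e: print(k,e)
a=[cv2.imread(f'pics/{n}0.png') for n in C]
cv2.imwrite('pics/both.png',np.vstack(a)[:, :] if 0 else cv2.resize(np.vstack(a),(480,600)))
print(robot.observe())
E
```

```text
scene crank_grip []
scene cap_top []
scene cap_mark []
scene jar []
scene cap []
scene jaw []
scene clamp []
scene jar_mouth []
scene crank []
scene pot_green []
scene pot_red []
scene bowl []
scene mug []
scene vase []
scene brush []
scene rabbit []
side crank_grip []
side cap_top [(0.83, [321.0, 215.0], 194)]
side cap_mark [(0.56, [319.0, 214.0], 274)]
side jar [(0.87, [322.0, 228.0], 354)]
side cap [(0.66, [320.0, 214.0], 283)]
side jaw [(0.75, [333.0, 221.0], 205), (0.34, [344.0, 224.0], 2583)]
side clamp [(0.67, [345.0, 221.0], 2519), (0.28, [316.0, 212.0], 235)]
side jar_mouth [(0.81, [319.0, 228.0], 407)]
side crank [(0.67, [347.0, 192.0], 95), (0.29, [289.0, 194.0], 308)]
side pot_green [(0.58, [407.0, 163.0], 335)]
side pot_red [(0.79, [287.0, 313.0], 560)]
side bowl [(0.96, [224.0, 294.0], 970), (0.59, [287.0, 316.0], 553)]
side mug [(0.75, [368.0, 149.0], 464)]
side vase [(0.96, [255.0, 211.0], 401)]
side brush [(0.62, [289.0, 194.0], 276)]
side rabbit [(0.82, [235.0, 246.0], 294), (0.25, [346.0, 220.0], 2756)]
{'time_s': 1.7, 'joint_pos': array([-0. ,  0.1, -0. ,  1.4, -0. ,  1.6]), 'joint_velocities': array([0., 0., 0., 0., 0., 0.]), 'joint_torque': array([  0. , -43.6,  35.3,   0. ,   0. ,  -0. ]), 'position': array([525. ,  -0. , 231.3]), 'tool_rot': array([ 0. ,  0.7,  0.7, -0. ]), 'ft_force': array([-0.4,  0.6,  0.2]), 'ft_torque': array([ 0.,  0., -0.]), 'gripper_width': 85.19168278573102}
```

View pics/scene0.png

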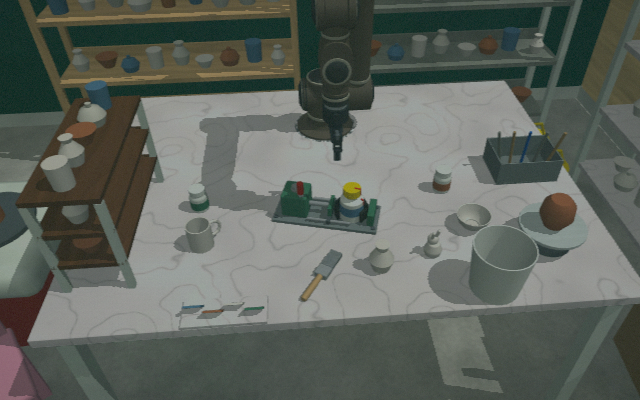

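View pics/side0.png

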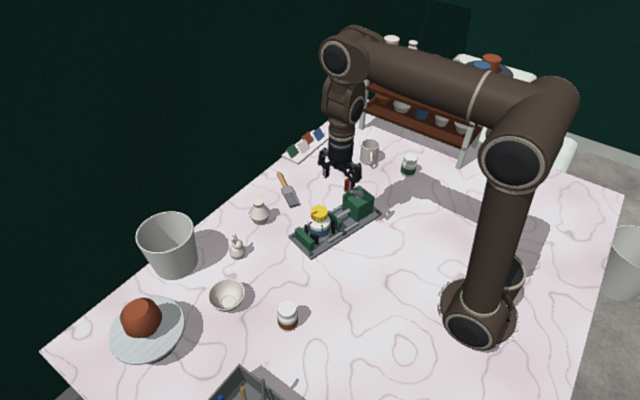

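The scene view shows the cap near (352,187) and the red handle near (300,187). The side view has the cap at (320,212) and the handle at (347,185). Next I'll triangulate, and try the scene networks again.

Run:
```python
from h import *
np.set_printoptions(precision=1,suppress=True)
C={};B={}
for n in ['scene','side','wrist']:
    C[n],im=snap(n,n+'1.png'); hsv=cv2.cvtColor(im,cv2.COLOR_RGB2HSV)
    y=cv2.inRange(hsv,(20,140,100),(35,255,255)); r=cv2.inRange(hsv,(0,150,80),(6,255,255))|cv2.inRange(hsv,(174,150,80),(180,255,255))
    for k,m in (('y',y),('r',r)):
        _,_,st,ce=cv2.connectedComponentsWithStats(m)
        for i in range(1,len(st)):
            if st[i,4]>12: print(n,k,st[i],ce[i])
    for k in ['cap','crank_grip','cap_top','clamp','jaw']:
        for x in outline_of(k,n)[:1]: print(n,k,round(x['p'],2),x['location'])
c=C
print(tri([ray(c['scene'],(352,187)),ray(c['side'],(320,212))]),tri([ray(c['scene'],(300,187)),ray(c['side'],(347,185))]))
```

```text
scene y [563 163   6   8  26] [566.  166.2]
scene y [343 182  18  17 188] [352.3 188.9]
scene r [297 182   6  11  35] [299.6 186.1]
side y [312 206  16  16 191] [319.4 213.3]
side r [345 179   4  11  27] [346.4 184.4]
side cap 0.64 [319.6, 212.9]
side crank_grip 0.46 [342.9, 186.2]
side cap_top 0.65 [317.4, 214.9]
side clamp 0.59 [344.9, 219.9]
side jaw 0.69 [320.3, 212.0]
wrist y [ 333  109   69   69 3407] [366.3 144. ]
wrist r [375  99   8  11  50] [378.1 103.9]
wrist r [372 114  13  22 101] [378.  123.9]
wrist r [345 316  20  16 257] [354.7 323.5]
wrist cap 0.84 [365.7, 140.6]
wrist crank_grip 0.84 [351.4, 309.4]
wrist cap_top 0.69 [366.5, 142.3]
wrist clamp 0.78 [322.5, 205.9]
wrist jaw 0.87 [333.7, 185.9]
[559.8  48.5 126.3] [ 555.1 -111.6  133.4]
```

View pics/wrist1.png

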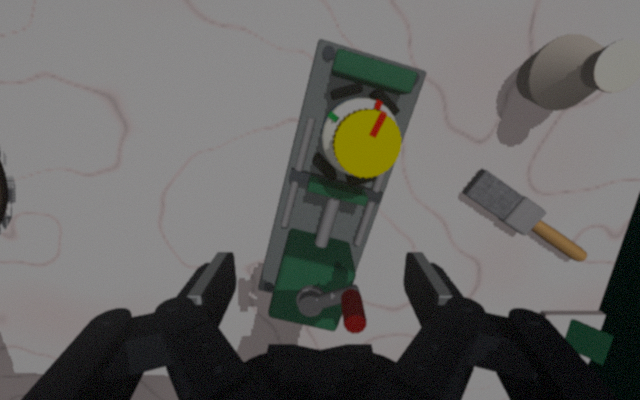

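Run:
```python
from h import *
np.set_printoptions(precision=1,suppress=True)
c=cam('wrist'); s=cam('scene'); d=cam('side')
A,B,D=[atz(c,p,12) for p in ((321,40),(425,72),(262,290))]
print('bed',A,B,D,np.linalg.norm(A-B),'yaw of +x from A->B',np.degrees(np.arctan2(*(B-A)[1::-1])),'y from D->A',np.degrees(np.arctan2(*(A-D)[1::-1])))
print('cam',ray(c,(320,200))[0])
print('handle top',atz(c,(356,324),155),'base',atz(c,(348,293),113),'pivot',atz(c,(308,299),111))
print('cap top',atz(c,(367,143),130),tri([ray(c,(366,143)),ray(s,(352.3,187)),ray(d,(319.4,212))]))
print('handle tri',tri([ray(c,(354,317)),ray(s,(299.6,186.1)),ray(d,(346.4,184.4))]))
p,q=atz(c,(374,135),130),atz(c,(384,113),130); print('line ang',np.degrees(np.arctan2(*(q-p)[1::-1])))
print('mark',atz(c,(378,104),12+79),atz(c,(333,118),91))
```

```text
bed [526.8 147.8  12. ] [646.1 114.9  12. ] [ 441.4 -177.2   12. ] 123.75833898979648 yaw of +x from A->B -15.406233872543577 y from D->A 75.27352909933774
cam [525.2  79.4 374.6]
handle top [ 558.6 -112.5  155. ] base [ 555.  -109.4  113. ] pivot [ 512.7 -118.4  111. ]
cap top [564.6  49.  130. ] [562.5  49.2 127.3]
handle tri [ 557.6 -113.   138.9]
line ang 67.89093699578659
mark [579.3  79.9  91. ] [537.8  67.4  91. ]
```

step_arm([
  [[-0.04,0,0,0,0,0],[-0.05,0.003,0,0,0,0],[-0.05,0.003,0,0,0,0],[-0.04,0.004,0,0,0,0],[-0.015,0,0,0,0,0]],
], claw=1)

```text
time_s: 3.22
position: [534.9, -196.9, 230.9]
tool_rot: [-0.0, 0.708, 0.706, -0.0]
ft_force: [-0.1, -0.0, -0.7]
gripper_width: 85.4
```

Run:
```python
from h import *
np.set_printoptions(precision=1,suppress=True)
c,im=snap('wrist','w2.png'); print(c)
s=robot.observe(); print(s['position'],s['joint_pos'],s['time_s'])
for k in ['crank_grip','crank','cap_top','clamp','cap']:
    for x in outline_of(k,'wrist')[:1]: print(k,round(x['p'],2),x['location'])
```

```text
(array([[291.5,   0. , 319.5],
       [  0. , 291.5, 198.3],
       [  0. ,   0. ,   1. ]]), array([[ 1. , -0. , -0. ],
       [-0. , -1. ,  0.3],
       [-0. , -0.3, -1. ]]), array([-535.5, -225.1,  321.1]))
[ 534.8 -197.5  230.9] [-0.4  0.2  0.1  1.4 -0.   1.2] 3.275
crank_grip 0.67 [349.1, 93.9]
crank 0.58 [323.9, 110.0]
clamp 0.88 [309.9, 81.9]
cap 0.22 [270.7, 330.4]
```

View pics/w2.png

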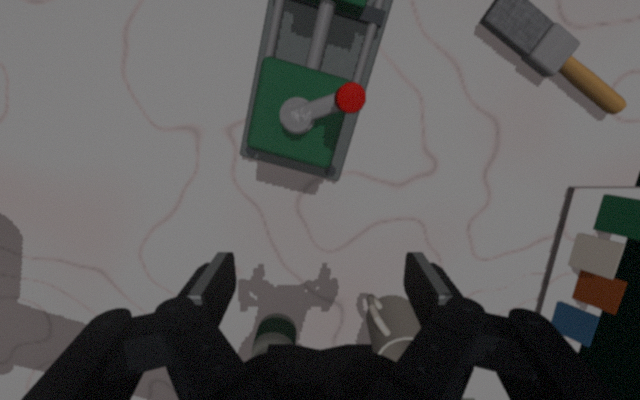

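Run:
```python
from h import *
np.set_printoptions(precision=1,suppress=True)
c=cam('wrist')
im=cv2.imread('pics/w2.png'); hsv=cv2.cvtColor(im,cv2.COLOR_BGR2HSV)
m=cv2.inRange(hsv,(0,150,120),(6,255,255))|cv2.inRange(hsv,(174,150,120),(180,255,255))
_,_,st,ce=cv2.connectedComponentsWithStats(m)
i=1+np.argmax(st[1:,4]);print(st[i],ce[i])
for z in (137,155): print('handle',z,atz(c,ce[i],z))
for z in (111,115): print('pivot',atz(c,(298,114),z))
g=cv2.inRange(hsv,(60,80,40),(90,255,255)); g[:40]=0; g[180:]=0; g[:, :230]=0; g[:,370:]=0
n,l,s,_=cv2.connectedComponentsWithStats(g); j=1+np.argmax(s[1:,4]); ys,xs=np.where(l==j)
P=np.array([atz(c,(x,y),95)[:2] for x,y in zip(xs,ys)],np.float32); h=cv2.minAreaRect(P); print(h,cv2.boxPoints(h))
# side view of handle from w1: other view tri
o=[-525]
```

```text
[339  83  26  26 463] [351.  95.]
handle 137 [ 559.2 -107.4  137. ]
handle 155 [ 557.4 -107.9  155. ]
pivot [ 516.3 -122.2  111. ]
pivot [ 516.6 -122.1  115. ]
((514.9866943359375, -123.4709243774414), (82.9474105834961, 81.8824691772461), 74.82356262207031) [[ 464.6 -152.8]
 [ 543.6 -174.2]
 [ 565.4  -94.2]
 [ 486.3  -72.7]]
```

step_arm([
  [[0.045,0.012,0,0,0,0],[0.0425,0.011,0.02,0,0,0],[0,0,0.04,0,0,0],[0,0,0.025,0,0,0],[0,0,0,0,0,0]],
])

```text
time_s: 4.15
position: [556.6, -105.9, 144.6]
tool_rot: [-0.002, 0.706, 0.708, -0.001]
ft_force: [-0.6, 0.3, 0.2]
gripper_width: 85.1
```

Run:
```python
from h import *
np.set_printoptions(precision=2,suppress=True)
c,im=snap('wrist','w3.png'); s=robot.observe(); print(s['position'],s['joint_pos'],s['time_s'])
X=np.array([557.5,-110,155]); print(proj(c,X))
```

```text
[ 557.49 -106.4   146.3 ] [-0.19  0.22 -0.11  1.24  0.    1.38] 4.2
[320.96 272.72]
```

View pics/w3.png

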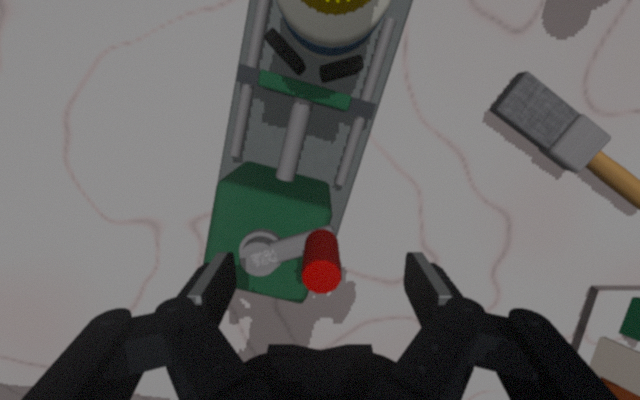

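step_arm([
  [[-0.005,0,0.012,0,0,0],[0,0,0.015,0,0,0],[0,0,0,0,0,0]],
])

```text
time_s: 4.58
position: [557.1, -112.6, 117.9]
tool_rot: [-0.001, 0.707, 0.707, -0.001]
ft_force: [0.3, -0.1, -0.4]
gripper_width: 85.2
```

step_arm([
  [[0,0,0,0,0,0],[0,0,0,0,0,0],[0,0,0,0,0,0],[0,0,0,0,0,0],[0,0,0,0,0,0]],
], claw=0, grip_force=50)

```text
time_s: 5.2
position: [557.8, -112.6, 119.8]
tool_rot: [0.0, 0.707, 0.707, -0.0]
ft_force: [-3.0, -0.9, 5.6]
gripper_width: 20.6
```

Run:
```python
from h import *
np.set_printoptions(precision=2,suppress=True)
import cv2
c,im=snap('wrist','w4.png'); s=robot.observe(); print(s['position'],s['joint_pos'],s['time_s'],s['ft_force'],s['gripper_width'])
```

```text
[ 557.76 -112.61  119.74] [-0.2   0.23 -0.16  1.18 -0.    1.37] 5.25 [-2.82 -0.85  4.87] 20.94659690804241
```

View pics/w4.png

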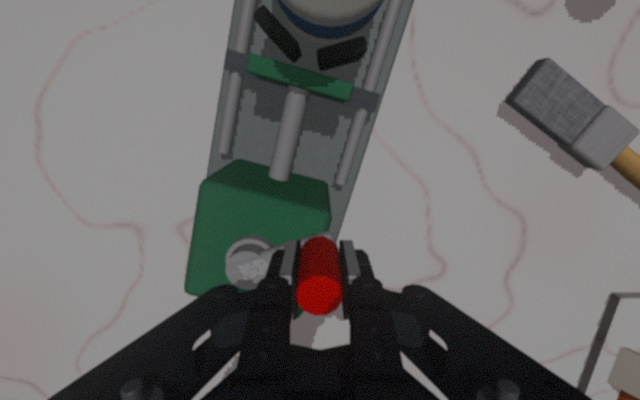

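Run:
```python
from h import *
np.set_printoptions(precision=1,suppress=True)
c=cam('wrist')
print('handle',atz(c,(319.5,294),155)); 
for p in ((248,264),):
  for z in (113,118): print('pivot',atz(c,p,z))
i=viewer.camera_info('wrist');M=np.array(i['mount']);K=np.array(i['mtx'])
def cp(pos):
    T=np.eye(4);T[:3,:3]=[[0,1,0],[1,0,0],[0,0,-1]];T[:3,3]=pos
    W=np.linalg.inv(T@M);return K,W[:3,:3],W[:3,3]
C3=cp([557.1,-106.2,145.5]);C1=cp([525,0,231.3]);C2=cp([534.8,-197.3,230.9])
print('w3 handle',atz(C3,(321,276),155),'pivot',[atz(C3,(262,254),z) for z in (113,118)])
print('tri pivot',tri([ray(c,(248,264)),ray(C3,(262,254)),ray(C2,(297,114)),ray(C1,(308,299))]))
print('tri handle top',tri([ray(c,(319.5,294)),ray(C3,(321,276)),ray(C2,(350.5,96)),ray(C1,(356,324))]))
```

```text
handle [ 557.9 -111.7  155. ]
pivot [ 516.2 -121.7  113. ]
pivot [ 517.6 -118.7  118. ]
w3 handle [ 558.  -112.9  155. ] pivot [array([ 518.4, -122.8,  113. ]), array([ 519.5, -120.1,  118. ])]
tri pivot [ 514.2 -126.8  102.6]
tri handle top [ 557.8 -112.1  155.3]
```

step_arm([
  [[-0.0077,0.0014,-0.002,0,0,0],[-0.0078,0.0001,0,0,0,0],[-0.0077,-0.0013,0,0,0,0],[-0.0074,-0.0026,0,0,0,0],[-0.0068,-0.0039,0,0,0,0]],
])

```text
time_s: 5.88
position: [552.3, -151.1, 120.3]
tool_rot: [0.0, 0.707, 0.707, -0.0]
ft_force: [4.8, -0.8, -11.8]
gripper_width: 20.7
```

Run:
```python
from h import *
s=robot.observe(); print(s['position'],s['ft_force'],s['gripper_width'])
a=np.radians(-34.5-20*np.arange(0,52))
P=np.c_[np.sin(a),np.cos(a)]*45
D=np.diff(P,axis=0)
for k in range(0,20,1): print(k,round(float(np.degrees(a[k+1])),1),np.round(D[k]/1000,4).tolist())
```

```text
[ 552.33799387 -151.13621624  120.25265394] [  4.76078516  -0.80663731 -11.79038247] 20.668918743346598
0 -54.5 [-0.0111, -0.011]
1 -74.5 [-0.0067, -0.0141]
2 -94.5 [-0.0015, -0.0156]
3 -114.5 [0.0039, -0.0151]
4 -134.5 [0.0089, -0.0129]
5 -154.5 [0.0127, -0.0091]
6 -174.5 [0.0151, -0.0042]
7 -194.5 [0.0156, 0.0012]
8 -214.5 [0.0142, 0.0065]
9 -234.5 [0.0111, 0.011]
10 -254.5 [0.0067, 0.0141]
11 -274.5 [0.0015, 0.0156]
12 -294.5 [-0.0039, 0.0151]
13 -314.5 [-0.0089, 0.0129]
14 -334.5 [-0.0127, 0.0091]
15 -354.5 [-0.0151, 0.0042]
16 -374.5 [-0.0156, -0.0012]
17 -394.5 [-0.0142, -0.0065]
18 -414.5 [-0.0111, -0.011]
19 -434.5 [-0.0067, -0.0141]
```

step_arm([
  [[-0.0111,-0.011,0.0013,0,0,0],[-0.0067,-0.0141,0,0,0,0],[-0.0015,-0.0156,0,0,0,0],[0.0039,-0.0151,0,0,0,0],[0.0089,-0.0129,0,0,0,0]],
])

```text
time_s: 6.5
position: [481.8, -157.2, 120.1]
tool_rot: [0.0, 0.708, 0.707, -0.001]
ft_force: [3.9, -0.2, -6.6]
gripper_width: 20.6
```

step_arm([
  [[0.0127,-0.0091,0,0,0,0],[0.0151,-0.0042,0,0,0,0],[0.0156,0.0012,0,0,0,0],[0.0142,0.0065,0,0,0,0]],
])

```text
time_s: 7.0
position: [478.8, -98.7, 120.2]
tool_rot: [0.002, 0.707, 0.707, -0.0]
ft_force: [12.4, -12.1, -14.4]
gripper_width: 21.0
```

step_arm([
  [[0.0106,0.0116,0.001,0,0,0],[0.0064,0.0145,0,0,0,0],[0.0015,0.0156,0,0,0,0],[-0.0039,0.0151,0,0,0,0],[-0.0089,0.0129,0,0,0,0]],
])

```text
time_s: 7.62
position: [545.7, -93.1, 119.7]
tool_rot: [-0.0, 0.707, 0.707, -0.002]
ft_force: [-9.9, -7.0, 5.4]
gripper_width: 20.3
```

step_arm([
  [[-0.0127,0.0091,0,0,0,0],[-0.0151,0.0042,0,0,0,0],[-0.0156,-0.0012,0,0,0,0],[-0.0142,-0.0065,0,0,0,0]],
])

```text
time_s: 8.12
position: [553.3, -150.2, 119.8]
tool_rot: [0.0, 0.707, 0.708, 0.001]
ft_force: [-2.2, 5.0, 5.1]
gripper_width: 20.9
```

step_arm([
  [[-0.0111,-0.011,0,0,0,0],[-0.0067,-0.0141,0,0,0,0],[-0.0015,-0.0156,0,0,0,0],[0.0039,-0.0151,0,0,0,0],[0.0089,-0.0129,0,0,0,0]],
])

```text
time_s: 8.75
position: [482.9, -158.4, 119.8]
tool_rot: [0.001, 0.708, 0.707, -0.0]
ft_force: [4.5, -0.4, 5.6]
gripper_width: 20.9
```

step_arm([
  [[0.0127,-0.0091,0,0,0,0],[0.0151,-0.0042,0,0,0,0],[0.0156,0.0012,0,0,0,0],[0.0142,0.0065,0,0,0,0]],
])

```text
time_s: 9.25
position: [478.1, -100.1, 119.8]
tool_rot: [0.001, 0.707, 0.707, -0.001]
ft_force: [4.8, -7.1, 4.6]
gripper_width: 20.8
```

step_arm([
  [[0.0111,0.011,0,0,0,0],[0.0067,0.0141,0,0,0,0],[0.0015,0.0156,0,0,0,0],[-0.0039,0.0151,0,0,0,0],[-0.0089,0.0129,0,0,0,0]],
])

```text
time_s: 9.88
position: [545.7, -93.4, 119.5]
tool_rot: [-0.0, 0.707, 0.707, -0.001]
ft_force: [-8.2, -2.8, 11.9]
gripper_width: 20.7
```

step_arm([
  [[-0.0127,0.0091,0,0,0,0],[-0.0151,0.0042,0,0,0,0],[-0.0156,-0.0012,0,0,0,0],[-0.0142,-0.0065,0,0,0,0]],
])

```text
time_s: 10.38
position: [553.2, -150.3, 119.7]
tool_rot: [0.0, 0.707, 0.707, 0.001]
ft_force: [0.6, 3.3, 8.2]
gripper_width: 20.7
```

step_arm([
  [[-0.0111,-0.011,0,0,0,0],[-0.0067,-0.0141,0,0,0,0],[-0.0015,-0.0156,0,0,0,0],[0.0039,-0.0151,0,0,0,0],[0.0089,-0.0129,0,0,0,0]],
])

```text
time_s: 11.0
position: [483.4, -158.7, 119.7]
tool_rot: [0.002, 0.708, 0.707, -0.001]
ft_force: [2.2, -4.2, 7.4]
gripper_width: 21.0
```

step_arm([
  [[0.0127,-0.0091,0,0,0,0],[0.0151,-0.0042,0,0,0,0]],
])

```text
time_s: 11.25
position: [469.9, -130.0, 119.8]
tool_rot: [0.001, 0.708, 0.707, -0.001]
ft_force: [3.8, -3.2, 5.8]
gripper_width: 21.0
```

step_arm([
  [[0.0078,-0.0003,0,0,0,0],[0.0039,0.0003,0,0,0,0],[0,0,0,0,0,0]],
])

```text
time_s: 11.62
position: [470.6, -117.7, 119.7]
tool_rot: [0.001, 0.707, 0.707, -0.0]
ft_force: [0.6, -0.8, 8.2]
gripper_width: 20.7
```

step_arm([
  [[0.0039,0.0007,0,0,0,0],[0.0038,0.001,0,0,0,0],[0,0,0,0,0,0]],
])

```text
time_s: 12.0
position: [472.7, -110.4, 119.7]
tool_rot: [0.001, 0.707, 0.707, -0.0]
ft_force: [2.2, -2.5, 7.2]
gripper_width: 20.8
```

step_arm([
  [[0.0037,0.0013,0,0,0,0],[0.0036,0.0016,0,0,0,0],[0,0,0,0,0,0]],
])

```text
time_s: 12.38
position: [476.0, -103.5, 119.7]
tool_rot: [0.002, 0.707, 0.707, -0.0]
ft_force: [3.4, -5.1, 5.8]
gripper_width: 20.3
```

step_arm([
  [[0.0033,0.0021,0,0,0,0],[0.0031,0.0024,0,0,0,0],[0,0,0,0,0,0]],
])

```text
time_s: 12.75
position: [477.1, -101.5, 119.5]
tool_rot: [0.003, 0.708, 0.706, -0.006]
ft_force: [-8.6, -21.4, 12.2]
gripper_width: 20.9
```

step_arm([
  [[0.0029,0.0026,0,0,0,0],[0,0,0,0,0,0]],
])

```text
time_s: 13.0
position: [477.5, -101.0, 119.4]
tool_rot: [0.004, 0.709, 0.705, -0.01]
ft_force: [-17.5, -30.4, 15.5]
gripper_width: 20.9
```

step_arm([
  [[-0.0055,-0.0045,0,0,0,0],[0,0,0,0,0,0]],
])

```text
time_s: 13.25
position: [476.8, -102.0, 119.6]
tool_rot: [0.002, 0.708, 0.706, -0.003]
ft_force: [-2.0, -12.4, 7.4]
gripper_width: 20.7
```

step_arm([
  [[0,0,0,0,0,0],[0,0,0,0,0,0],[0,0,0,0,0,0],[0,0,-0.03,0,0,0],[0,0,-0.05,0,0,0]],
], claw=1)

```text
time_s: 13.88
position: [476.5, -98.3, 197.9]
tool_rot: [-0.002, 0.707, 0.707, -0.001]
ft_force: [0.2, -0.5, -0.5]
gripper_width: 85.5
```

step_arm([
  [[0,0,-0.035,0,0,0],[0.03,0.042,0,0,0,0],[0.03,0.042,0,0,0,0],[0,0,0,0,0,0]],
])

```text
time_s: 14.38
position: [563.6, -36.8, 232.3]
tool_rot: [-0.001, 0.706, 0.708, -0.0]
ft_force: [0.2, -0.5, 0.1]
gripper_width: 85.4
```

Run:
```python
from h import *
np.set_printoptions(precision=2,suppress=True)
c,im=snap('wrist','w5.png'); s=robot.observe(); print(s['position'],s['joint_pos'],s['time_s'],s['ft_force'])
hsv=cv2.cvtColor(im,cv2.COLOR_RGB2HSV)
m=cv2.inRange(hsv,(20,140,100),(35,255,255)); ys,xs=np.where(m)
P=np.array([xs,ys],np.float32).T; e=cv2.minEnclosingCircle(P); print(e, atz(c,e[0],130))
for k in ['cap_top','cap_mark','crank_grip','jaw']:
    for x in outline_of(k,'wrist')[:1]: print(k,round(x['p'],2),x['location'],atz(c,x['location'],130))
```

```text
[562.28 -37.76 232.71] [-0.07  0.2   0.05  1.43  0.    1.5 ] 14.425 [-0.06 -0.94  0.07]
((319.69610595703125, 91.95125579833984), 37.3300666809082) [563.4   52.19 130.  ]
cap_top 0.73 [321.6, 90.4] [564.91  53.35 130.  ]
cap_mark 0.75 [321.8, 92.6] [565.07  51.72 130.  ]
crank_grip 0.44 [235.1, 257.0] [483.75 -94.98 130.  ]
jaw 0.96 [304.7, 141.6] [551.03  13.26 130.  ]
```

View pics/w5.png

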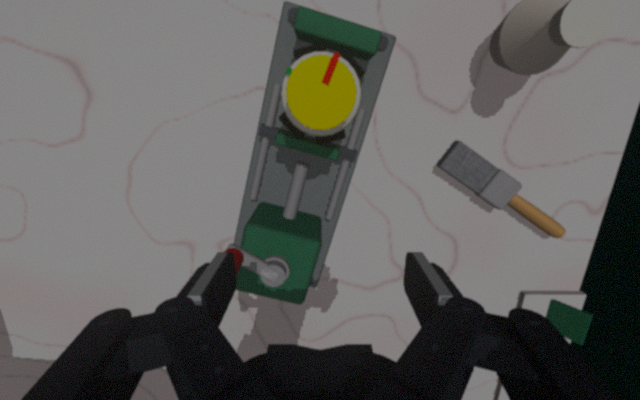

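step_arm([
  [[0.04,0.001,0.01,0,0,0],[0.045,0,0.02,0,0,0],[0.006,0,0.03,0,0,0],[0,0,0.01,0,0,0],[0,0,0,0,0,0]],
])

```text
time_s: 15.25
position: [562.3, 51.2, 164.0]
tool_rot: [-0.0, 0.708, 0.707, -0.0]
ft_force: [-0.0, 0.1, 0.9]
gripper_width: 85.3
```

Run:
```python
from h import *
np.set_printoptions(precision=2,suppress=True)
c,im=snap('wrist','w6.png'); s=robot.observe(); print(s['position'],s['joint_pos'],s['time_s'],s['ft_force'])
hsv=cv2.cvtColor(im,cv2.COLOR_RGB2HSV)
m=cv2.inRange(hsv,(20,140,90),(35,255,255)); ys,xs=np.where(m)
P=np.array([xs,ys],np.float32).T; e=cv2.minEnclosingCircle(P); print(e, atz(c,e[0],130)); print(proj(c,(563.3,53,130)))
```

```text
[562.88  51.21 164.86] [ 0.09  0.21 -0.09  1.28 -0.    1.66] 15.3 [ 0.47 -0.49  0.65]
((322.1903381347656, 225.43893432617188), 43.704498291015625) [564.11  54.82 130.  ]
[320.97 227.98]
```

View pics/w6.png

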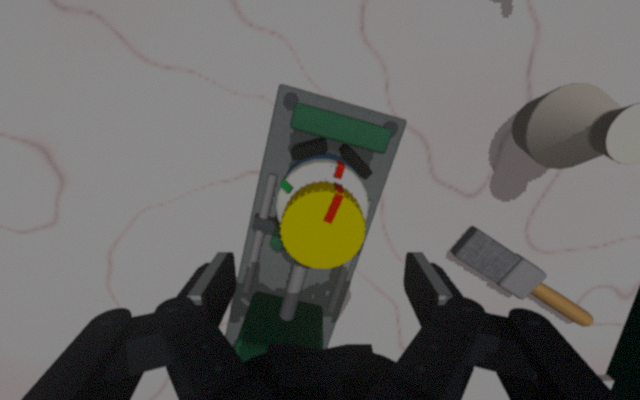

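step_arm([
  [[0.0022,0.001,0.02,0,0,0],[0,0,0.03,0,0,0],[0,0,0.0125,0,0,0],[0,0,0,0,0,0]],
])

```text
time_s: 15.8
position: [563.8, 53.8, 101.6]
tool_rot: [-0.0, 0.707, 0.707, -0.0]
ft_force: [0.0, -0.5, 1.0]
gripper_width: 85.1
```

step_arm([
  [[0,0,0,0,0,0],[0,0,0,0,0,0],[0,0,0,0,0,0],[0,0,0,0,0,0]],
], claw=0, grip_force=80)

```text
time_s: 16.3
position: [564.2, 54.3, 103.3]
tool_rot: [0.001, 0.707, 0.707, 0.001]
ft_force: [-2.5, -0.3, 5.4]
gripper_width: 53.8
```

step_arm([
  [[0,0,-0.0005,0,0,-0.1],[0,0,-0.0002,0,0,-0.14],[0,0,-0.0002,0,0,-0.14],[0,0,-0.0002,0,0,-0.14],[0,0,0,0,0,0]],
])

```text
time_s: 16.92
position: [562.7, 54.0, 104.2]
tool_rot: [-0.0, 0.501, 0.865, -0.001]
ft_force: [-7.9, -2.0, 8.5]
gripper_width: 53.6
```

Run:
```python
from h import *
np.set_printoptions(precision=2,suppress=True)
s=robot.observe(); print(s['position'],s['joint_pos'],s['ft_force'],s['ft_torque'],s['gripper_width'])
q=s['tool_rot'];R=Ro.from_quat([q[1],q[2],q[3],q[0]]).as_matrix();print(np.arctan2(R[1,1],R[0,1]),R[:,2])
c,im=snap('wrist','w7.png')
```

```text
[562.68  54.   104.18] [ 0.1   0.23 -0.19  1.15 -0.    1.15] [-7.89 -2.    8.47] [-0.36  1.49  0.23] 53.56766809907518
0.5214758808646678 [-0. -0. -1.]
```

View pics/w7.png

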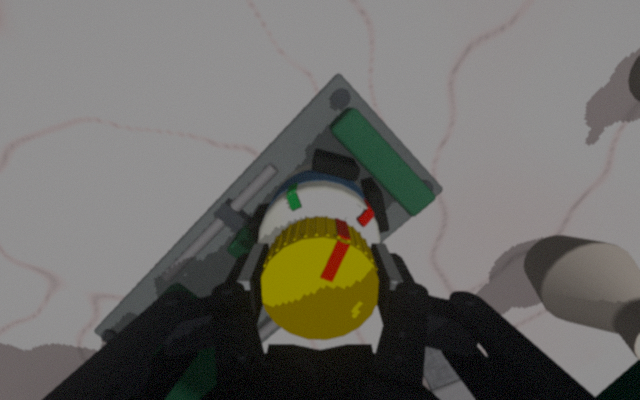

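The cap turns with the gripper: the red line is near (338,250) and the jar's red mark has moved off to (366,215). I'll carry on to 1.34 rad.

step_arm([
  [[0,0,-0.0002,0,0,-0.14],[0,0,-0.0002,0,0,-0.14],[0,0,-0.0002,0,0,-0.14],[0,0,-0.0002,0,0,-0.14],[0,0,-0.0002,0,0,-0.14]],
])

```text
time_s: 17.6
position: [560.8, 52.5, 104.5]
tool_rot: [-0.002, 0.173, 0.985, -0.002]
ft_force: [-13.3, -7.3, 9.5]
gripper_width: 53.6
```

step_arm([
  [[0,0,0,0,0,-0.12],[0,0,0,0,0,0],[0,0,0,0,0,0]],
])

```text
time_s: 17.98
position: [560.7, 52.0, 104.5]
tool_rot: [-0.002, 0.116, 0.993, -0.003]
ft_force: [-13.5, -9.3, 9.6]
gripper_width: 53.6
```

Run:
```python
from h import *
np.set_printoptions(precision=2,suppress=True)
s=robot.observe(); print(s['position'],s['joint_pos'],s['ft_force'],s['ft_torque'],s['gripper_width'])
q=s['tool_rot'];R=Ro.from_quat([q[1],q[2],q[3],q[0]]).as_matrix();print(np.arctan2(R[1,1],R[0,1]),R[:,2])
c,im=snap('wrist','w8.png')
```

```text
[560.75  51.96 104.46] [ 0.09  0.23 -0.19  1.15 -0.    0.33] [-13.52  -9.29   9.56] [-1.8   2.56  0.14] 53.57531209861951
1.3391501759130817 [-0. -0. -1.]
```

View pics/w8.png

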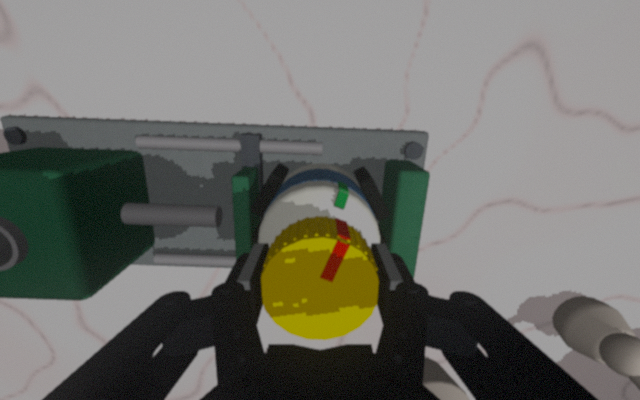

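step_arm([
  [[0.001,-0.0012,-0.0005,0,0,0],[0.001,-0.0012,-0.0005,0,0,0],[0,0,0,0,0,0]],
])

```text
time_s: 18.4
position: [560.5, 51.7, 104.7]
tool_rot: [-0.001, 0.115, 0.993, -0.001]
ft_force: [-3.7, -3.5, -0.2]
gripper_width: 53.7
```

step_arm([
  [[0.0005,-0.0006,-0.003,0,0,0],[0,0,-0.004,0,0,0],[0,0,0,0,0,0]],
])

```text
time_s: 18.77
position: [560.7, 51.8, 112.1]
tool_rot: [0.0, 0.115, 0.993, -0.0]
ft_force: [-4.7, -3.1, 1.3]
gripper_width: 53.8
```

step_arm([
  [[0,0,-0.005,0,0,0],[0,0,-0.007,0,0,0],[0,0,-0.008,0,0,0],[0,0,-0.008,0,0,0],[0,0,-0.003,0,0,0]],
])

```text
time_s: 19.4
position: [561.3, 52.1, 143.6]
tool_rot: [0.001, 0.115, 0.993, 0.0]
ft_force: [-0.7, 0.5, -0.2]
gripper_width: 53.8
```

step_arm([
  [[0,0,0,0,0,0],[0,0,0,0,0,0],[0,0,0,0,0,0]],
])

```text
time_s: 19.77
position: [560.6, 51.9, 142.3]
tool_rot: [-0.0, 0.115, 0.993, -0.0]
ft_force: [-0.5, -0.5, -0.1]
gripper_width: 53.7
```

Run:
```python
from h import *
np.set_printoptions(precision=2,suppress=True)
s=robot.observe(); print(s['position'],s['ft_force'],s['ft_torque'],s['gripper_width'],s['time_s'])
c,im=snap('side','s9.png'); c2,w=snap('wrist','w9.png'); c3,sc=snap('scene','c9.png')
cr=lambda i,x,y,w,h,f: cv2.resize(i[y:y+h,x:x+w],None,fx=f,fy=f,interpolation=cv2.INTER_CUBIC)
a=cr(im,280,150,120,120,3.3);b=cr(sc,265,130,120,120,3.3)
cv2.imwrite('pics/f9.png',np.hstack([a,b])[:,:,::-1])
for n,i in (('side',im),('scene',sc)):
    cc=cam(n); print(n,proj(cc,(563.5,53.5,124)),proj(cc,(563.5,53.5,144)),proj(cc,(563.5,53.5,170)))
```

```text
[560.57  51.93 142.27] [-0.47 -0.52 -0.06] [ 0.02  0.03 -0.03] 53.709215188546665 19.775
side [318.16 212.93] [318.22 208.76] [318.3  203.22]
scene [353.64 188.18] [353.76 183.21] [353.93 176.62]
```

View pics/f9.png

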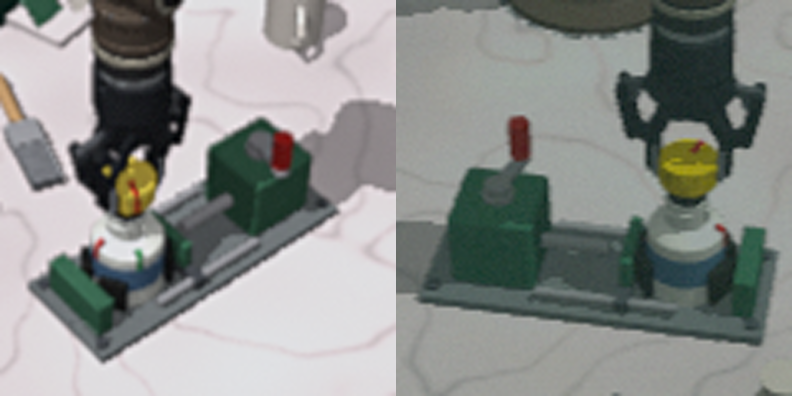

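View pics/w9.png

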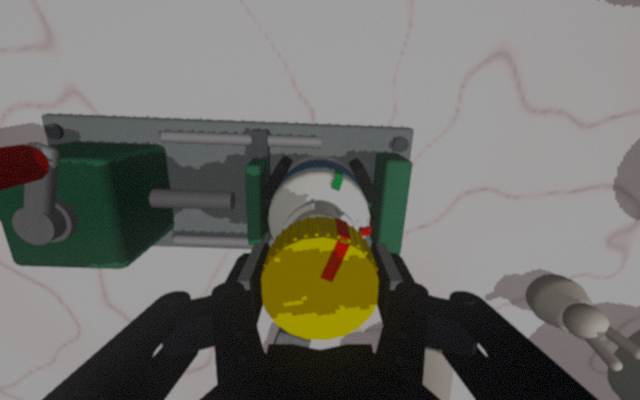

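```bash
python3 -c "
from h import *
print(workorder.close_job()); s=robot.observe(); print(s['time_s'],s['position'],s['gripper_width'])"
```

```text
the job is handed in; nothing more can be done
None
the job is handed in; nothing more can be done
```

The job is done and handed in at about 20 s on the robot clock. The jar is clamped, the cap is off, and the gripper still holds it above the mouth.

- **Clamp:** I turned the crank clockwise about 949° (roughly 2.6 turns) until it hit its stop. There the handle pushed back with about 35 N and the crank would go no further, which matches the expected 16 rad.
- **Cap:** I turned it counter-clockwise 1.34 rad, which put the red line over the green mark. It then lifted straight up with about 1 N at the wrist during the first lift.
- **Last checks:** The cap is level and its rim is about 19 mm above the mouth by the tool height. In the final pictures the jar stands between the closed jaws, and I saw no bystander that had been moved. Wrist force is near zero.

**Readings that disagreed or were not checked:**
- The gripper read 53.7 mm on the 56 mm cap; it also read about 1 mm low on the crank handle.
- While unscrewing, the tool drifted about 3 mm sideways with up to about 16 N of side force. I eased that off before lifting.
- The scene camera's network found nothing, so I used colour and the other views there instead.
- I confirmed the crank's position after release only by eye, not by measuring its angle again.
- The state could not be read after hand-in.

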